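Set the dust extractor's selector to four and start it

ROBOT

A 6-joint arm with a two-finger parallel gripper is mounted at the origin on a cart in front of the work surface, level with it; the furniture and walls round the work are solid. World frame = base frame: x ahead of the robot, y to its left, z up, the work surface at z = 0. Lengths are in m, angles in rad, forces in N, time in s.
With the tool pointing down it reaches from about 0.225 to 0.875 m from the base axis. Payload 3.4 kg.
Tool frame: the origin (TCP) lies at the very end of the fingers, on their centre line; the grasp point (between the pads) lies 19 mm behind it; z points along the fingers, y is the line along which they close (so a half turn about z gives the same grasp; the last joint's range is limited). The gripper opens to 85 mm and grips with 20 to 120 N. Pads are 22 mm wide; open, the fingers measure 114 mm over their backs; the gripper's body (76 mm by 85 mm) begins 54 mm behind the grasp point. The pads swing forward as they close: fully open they stand 13 mm farther back than shut.
Start: joints at [1.139, 0.276, 1.505, -0, 1.361, -0.121], TCP at [0.176, 0.547, 0.231] pointing down, gripper open.
Joint ranges: [-2.89, 2.89], [-0.75, 2.08], [0.22, 2.7], [-1.18, 4.32], [0.11, 2.71], [-2.7, 2.7]. Speed limits (rad/s): [2.57, 2.57, 3.14, 3.14, 3.14, 3.14].

INTERFACE

Orientations are given as a unit quaternion [w, x, y, z].
In Python, from rig import readout, vision, manip gives the robot as it stands.
- The arm moves only by the shell command python3 -m handwheel 'ROWS' [FORCE]. ROWS is JSON, a list of rows, each a list of 3 entries, a list of its own where there are three numbers: the shift along the tool's x, y, z in mm, then the turn, a rotation vector about the tool's x, y, z in units of 6 degrees (1.0 is 6 degrees), then the closure, from -1 (fully open) to 1 (shut), so that 0 is half open. A call has 1 to 20 rows; each row shifts and turns the commanded pose from where the row before left it, along the tool's axes as they then stand; what a row does not reach is not made up. A row lasts 1/8 s, in which the tool goes at most 62.5 mm and 10.7 degrees, less where a joint would pass 70% of its speed; a pose out of reach is approached as far as the arm can. A call is refused whole if a number of a shift passes 62.5 or a number of a turn 1, either way. A call with a gripper value outside its range is refused whole. The fingers move at their own pace and stop on an object; FORCE is the grip in N (left out, the last holds). Time passes only in rows, so rows that do not move let the fingers close. It gives the time, the measured TCP pose, the force, the opening and the grip force at its end, in the units of the state.
- readout.get_state(): the state, without advancing time (a new reading comes with each control period).
- vision.get_image(name): name is "side" or "top" or "wrist"; returns the picture (480x640x3 uint8, blue, green, red); there is no depth.
- vision.camera_params(name): a dict with "intrinsics" (3x3 intrinsics, pixels), "dist" ([k1, k2, p1, p2, k3] as OpenCV has them; the pictures are not rectified), "rvec" (rotation vector, rad) and "tvec" (3), from world to camera coordinates, as OpenCV has them; the wrist camera has in their place "hand_eye" (4x4, takes a point from camera to tool coordinates, whose origin is the TCP and whose axes are the flange's). Camera axes: x right, y down, z forward; pixel columns grow to the right and rows downward; lengths in m; the calibration is good to about 2 mm. A picture is of the moment at which its call begins: read the wrist's pose just before it. camera_params takes no time and is no camera call.
- manip.sign_off(): hands the job in; it is judged then, once.
The state is a dict: "clock": time; "qpos": joint angles; "qd": joint speeds; "effort": joint torques, N m; "position": TCP position; "ee_rot": TCP orientation; "contact_force": force on the tool from outside, world axes, zero at the start; "moment": the same for the moment, N m; "width": finger opening in m; "gripper_force": force on a finger pad.
Only numpy, scipy, OpenCV 4.12 (cv2) and the standard library are available. Lean on these libraries where they do the work, as an engineer would, in place of code of your own. Each camera call takes 0.05 s, during which the arm holds its last target. There are 200 camera calls.

TASK

Turn the pointer knob on the dust extractor's control box clockwise, click by click, until it points at the fourth bar mark (four clicks on from the round off dot). Only then press the start button on the same box fully down and let it come back up; leave the knob at four and do not disturb the things lying round the box.

Things in the scene. Friction and masses are not known exactly. Their poses are not given: they have to be found in the camera images.
- control_box: Grey steel control box, aluminium top plate, 110 (x) by 230 (y) mm, top 71 mm above the bench; fixed. Origin: centre of its underside; y along its long side, z up, its -x side roughly faces the robot. The pointer knob's upright axis is at x 0, y +55 mm of this frame, the start button at x 0, y -60 mm.
- off_dot (a point): The flat black round dot (6 mm) on the box's top plate that marks off, 41 mm from the knob's axis, at +75 degrees from the box's x axis towards its y axis. From it, clockwise seen from above and 30 degrees apart round the knob's axis, follow five flat black radial bars that begin 37 mm from the axis, each longer than the one before (6.5, 9, 11.5, 14, 16.5 mm): bars one to five.
- selector (a joint): Angle of the pointer knob, rad, growing clockwise seen from above: 0 at the off dot, 0.524 more per click; the fourth bar is 2.094, the fifth 2.618; stops just outside 0 and 2.618. A sprung detent (0.1 to 0.15 N m to turn it out of a click) draws it to the nearest mark when let go, unless within a few degrees of midway. It starts at rest at off, the first or the second bar.
- selector_grip (a point): Point on the knob's axis, 107 mm above the bench, where to grip. The black knob is an upright bar 46 mm long, 16 mm thick, top 121 mm and foot 84 mm above the bench, on a round flange 50 mm across. The point's x axis points along the bar to its pointer end, z up; the two long faces look along its y axis. Nothing higher than the flange lies within 80 mm of the axis.
- selector_tip (a point): The nose of the pointer, low on one end of the bar, 32 mm from the knob's axis and 91 mm above the bench; only this end has a nose, and a white line runs from the axis over the top of the bar and the nose.
- start_button (a joint): Travel of the round start button, m: 0 up, 0.006 fully down; a spring brings it back. About 5 N press it fully down.
- start_button_top (a point): Centre of the top of the plain grey start button, 30 mm across, in a black collar on the box, 115 mm from the knob's axis; press it straight down.
- wood_ring: Bystander: wooden ring, 44 mm across, 18 mm high, lying loose behind the box. Origin: centre of its underside.
- lime_block: Bystander: small block of wood, 45x85x28 mm, loose between the robot and the box, to the left. Origin: centre of its underside.

How it is judged:
On the way, in this order (a step that is already met when the one before it is completed fails the run):
1. the knob points at the fourth bar (value of joint selector between 1.944 and 2.244 rad), for 0.3 s.
2. the start button is pressed fully down with the knob at the fourth bar (all of step 1 and value of joint start_button above 0.0045 m), for 0.05 s.
At the end, for the whole second after the job is handed in: The knob rests at the fourth bar (joint within 0.15 rad of 2.094) and the start button, having been pressed at least 4.5 mm down after the knob was set, is up again (less than 1.5 mm down) (all of step 1 and value of joint start_button below 0.0015 m); the robot touches nothing.
It fails at once if the start button is pressed (more than 3 mm) while the knob is not at the fourth bar (value of joint start_button above 0.003 m and not (value of joint selector between 1.944 and 2.244 rad)).
It fails at once if a bystander is moved by more than 30 mm (distance of any of wood_ring, lime_block from where it was at the start of the episode above 0.03 m).
It also fails if it takes over 59 s, if anything falls off the work surface, if the arm or the gripper's body presses on something with over 40 N, if the wrist force passes 120 N, or if a joint passes its speed limit or range.

## Working session

There is one attempt and no reset: what is moved stays moved. The work goes in short steps, Python scripts to look and compute and a shell command to move; the robot and the scene stay as the last step left them, time stands still between calls to the robot, and variables do not carry over. Pictures are saved under pics/ and viewed, at most 10 in all, crops included, and the job is handed in when it is done.

```bash
mkdir -p pics; ls
python3 - <<'E'
from rig import readout, vision
import cv2,numpy as np
s=readout.get_state();print({k:np.round(v,3).tolist() for k,v in s.items()})
for n in ("top","side"):
    cv2.imwrite(f"pics/{n}0.png",vision.get_image(n))
    p=vision.camera_params(n);print({k:np.round(v,4).tolist() for k,v in p.items()})
p=vision.camera_params("wrist");print({k:np.round(v,4).tolist() for k,v in p.items()})
E
```

```text
pics
{'clock': 0.0, 'qpos': [1.139, 0.277, 1.506, 0.0, 1.361, -0.121], 'qd': [0.001, -0.001, 0.0, 0.001, -0.0, 0.0], 'effort': [0.002, -41.678, -24.58, 0.0, 0.011, 0.0], 'position': [0.176, 0.547, 0.23], 'ee_rot': [-0.0, 0.155, 0.988, -0.001], 'contact_force': [-0.521, 0.512, -0.245], 'moment': [-0.043, -0.031, -0.016], 'gripper_force': 0.0, 'width': 0.085}
{'intrinsics': [[581.4901, 0.0, 321.2867], [0.0, 581.4901, 235.8383], [0.0, 0.0, 1.0]], 'dist': [-0.0302, 0.0, 0.0, 0.0, 0.0], 'rvec': [2.1082, -2.1598, 0.2085], 'tvec': [-0.0936, 0.5854, 1.1388]}
{'intrinsics': [[518.1375, 0.0, 321.6787], [0.0, 518.1375, 236.0644], [0.0, 0.0, 1.0]], 'dist': [-0.0184, 0.0, 0.0, 0.0, 0.0], 'rvec': [0.3357, -2.4173, 1.7105], 'tvec': [0.5207, 0.1862, 0.6447]}
{'intrinsics': [[355.7886, 0.0, 317.602], [0.0, 355.7886, 233.2704], [0.0, 0.0, 1.0]], 'dist': [-0.0145, 0.0, 0.0, 0.0, 0.0], 'hand_eye': [[0.0009, -0.9652, -0.2614, 0.0657], [1.0, 0.0004, 0.0019, 0.0009], [-0.0018, -0.2614, 0.9652, -0.1419], [0.0, 0.0, 0.0, 1.0]]}
```

View pics/top0.png

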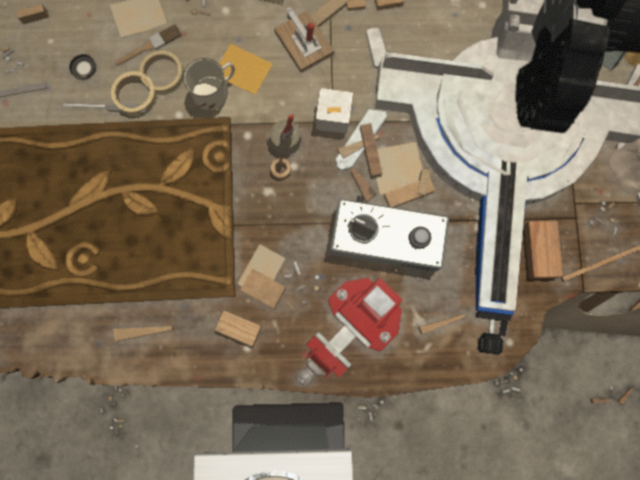

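View pics/side0.png

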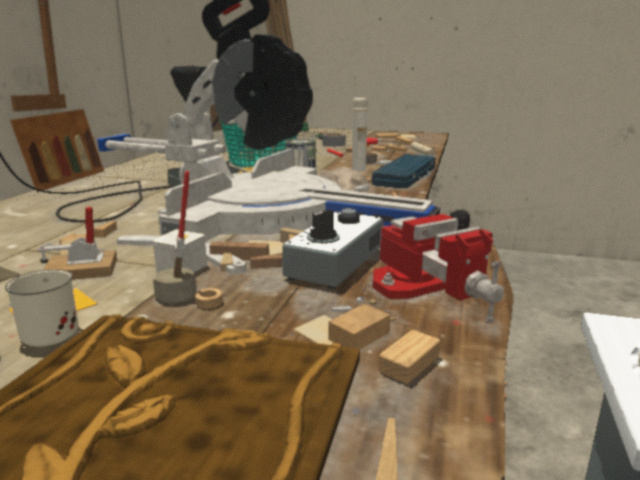

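The top view shows the box at about (390,235), the knob at (363,228), and the button at (421,237). There is a saw to the right, and a red vise between the robot and the box.

```bash
cat > h.py <<'E'
from rig import readout, vision
import cv2,numpy as np
from scipy.spatial.transform import Rotation as R
def Rq(q): return R.from_quat(np.roll(q,-1)).as_matrix()
def cam(n,s=None):
    p=vision.camera_params(n);K=np.array(p["intrinsics"]);d=np.array(p["dist"])
    if n=="wrist":
        s=s or readout.get_state();T=np.eye(4);T[:3,:3]=Rq(s["ee_rot"]);T[:3,3]=s["position"]
        M=T@np.array(p["hand_eye"]);return K,d,M[:3,:3],M[:3,3]
    r=cv2.Rodrigues(np.array(p["rvec"]))[0];return K,d,r.T,-r.T@np.array(p["tvec"])
def ray(c,uv,z):
    K,d,r,o=c
    q=cv2.undistortPoints(np.array(uv,float).reshape(-1,1,2),K,d).reshape(-1,2)
    v=np.c_[q,np.ones(len(q))]@r.T
    return o+v*((z-o[2])/v[:,2])[:,None]
def proj(c,P):
    K,d,r,o=c;rc=r.T
    return cv2.projectPoints(np.array(P,float).reshape(-1,3),cv2.Rodrigues(rc)[0],-rc@o,K,d)[0].reshape(-1,2)
E
python3 - <<'E'
from h import *
im=cv2.imread("pics/top0.png");c=cam("top");print(c[3],cam("side")[3])
hsv=cv2.cvtColor(im,cv2.COLOR_BGR2HSV)
m=((hsv[...,1]<40)&(hsv[...,2]>190)).astype(np.uint8);m[:190]=0;m[280:]=0;m[:,:320]=0;m[:,455:]=0
k=max(cv2.findContours(m,0,2)[0],key=cv2.contourArea)
b=cv2.minAreaRect(k);print(b)
P=ray(c,cv2.boxPoints(b),.071);print(P.round(3),np.linalg.norm(np.diff(P,axis=0),axis=1))
print(P.mean(0))
print(ray(c,[[421,236]],.085),ray(c,[[363,228]],.11),ray(c,[[280,168]],.01),ray(c,[[238,329]],.028),ray(c,[[400,320],[330,285]],.1))
cv2.imwrite("pics/crop.png",cv2.resize(im[190:285,320:460],None,fx=5,fy=5,interpolation=2))
E
```

```text
[ 0.37017612 -0.08718948  1.22625291] [0.35064407 0.66758558 0.390851  ]
((390.2702331542969, 232.87838745117188), (108.99652862548828, 49.31969451904297), 9.462322235107422)
[[ 0.554 -0.129  0.071]
 [ 0.654 -0.149  0.071]
 [ 0.612 -0.367  0.071]
 [ 0.512 -0.344  0.071]] [0.1021128  0.22233396 0.10198353]
[ 0.58309165 -0.24731532  0.071     ]
[[ 0.57234835 -0.30669756  0.085     ]] [[ 0.58644347 -0.1888248   0.11      ]] [[ 0.74259481 -0.02267127  0.01      ]] [[0.39892265 0.06608523 0.028     ]] [[ 0.40654458 -0.2541741   0.1       ]
 [ 0.47725577 -0.12138008  0.1       ]]
```

View pics/crop.png

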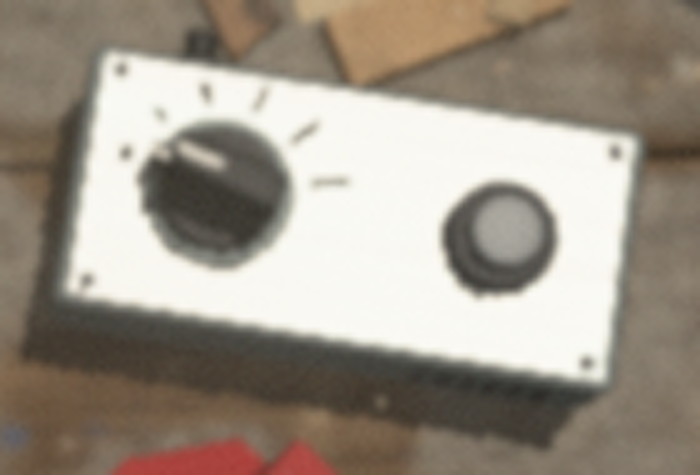

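```bash
python3 -m handwheel '[[[-44.6,-41.3,0],[0,0,0],-1],[[-44.6,-41.3,0],[0,0,0],-1],[[-44.6,-41.3,0],[0,0,0],-1],[[-44.6,-41.3,0],[0,0,0],-1],[[-44.6,-41.3,0],[0,0,0],-1],[[-44.6,-41.3,0],[0,0,0],-1],[[-44.6,-41.3,0],[0,0,0],-1],[[-44.6,-41.3,0],[0,0,0],-1],[[-44.6,-41.3,0],[0,0,0],-1],[[-44.6,-41.3,0],[0,0,0],-1],[[-44.6,-41.3,0],[0,0,0],-1],[[-44.6,-41.3,0],[0,0,0],-1],[[-44.6,-41.3,0],[0,0,0],-1],[[-44.6,-41.3,0],[0,0,0],-1],[[0,0,0],[0,0,1],-1],[[0,0,0],[0,0,1],-1],[[0,0,0],[0,0,1],-1],[[0,0,0],[0,0,1],-1],[[0,0,0],[0,0,1],-1],[[0,0,0],[0,0,1],-1]]'
python3 -m handwheel '[[[0,0,0],[0,0,1],-1],[[0,0,0],[0,0,1],-1],[[0,0,0],[0,0,1],-1],[[0,0,0],[0,0,1],-1],[[0,0,0],[0,0,1],-1],[[0,0,0],[0,0,1],-1],[[0,0,0],[0,0,1],-1],[[0,0,0],[0,0,1],-1],[[0,0,0],[0,0,1],-1],[[0,0,0],[0,0,1],-1],[[0,0,0],[0,0,0],-1]]'
python3 - <<'E'
from h import *
s=readout.get_state();im=vision.get_image("wrist");cv2.imwrite("pics/w1.png",im)
c=cam("wrist",s);print(c[3])
print(proj(c,[[.5935,-.193,.121],[.572,-.306,.085]]))
E
```

```text
clock: 2.6
position: [0.5932, -0.1939, 0.2306]
ee_rot: [-0.001, 0.454, 0.891, 0.0]
contact_force: [-0.4, -0.3, -0.0]
width: 0.0854
gripper_force: 0.0
clock: 3.98
position: [0.5933, -0.1939, 0.2307]
ee_rot: [-0.0, 0.837, 0.547, -0.0]
contact_force: [0.0, 0.6, -0.4]
width: 0.0854
gripper_force: 0.0
[ 0.62073114 -0.13268044  0.37263109]
[[317.15500513 231.23664435]
 [345.48806521 340.09859012]]
```

View pics/w1.png

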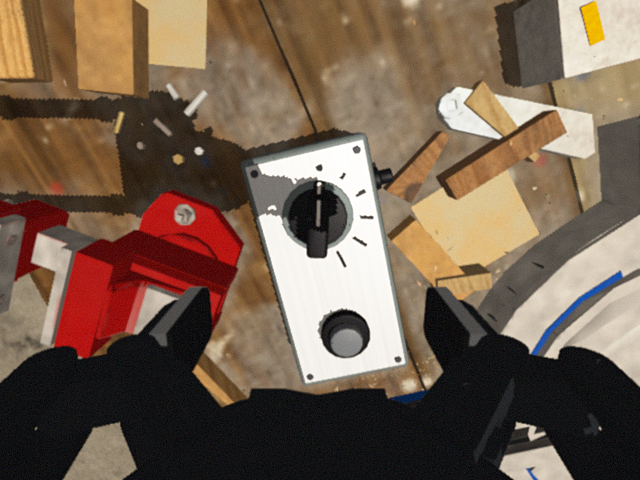

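The wrist view shows the knob pointing at the off dot (319,168), with its bar running from (319,182) to (317,257) and the bars at (343,176) to (342,258). The button is at (347,338). I'll measure the axis from the marks and corners.

Run:
```python
from h import *
im=cv2.imread("pics/w1.png");s=readout.get_state();c=cam("wrist",s)
P=ray(c,[[254,173],[356,149],[397,359],[310,377]],.071);print(P.round(4),np.diff(P,axis=0),P.mean(0))
e=(P[0]+P[1]-P[2]-P[3])/2;e/=np.linalg.norm(e);print("boxyaw",np.degrees(np.arctan2(-e[0],e[1])))
O=P.mean(0)
print("knob",O+.055*e,"btn",O-.06*e)
d=ray(c,[[319,168]],.071)[0];print("dot",d,"dist",np.linalg.norm((d-O-.055*e)[:2]))
f=ray(c,[[318,215]],.082);print("flange c",f)
l=ray(c,[[317,256],[318,190]],.121);print("bar ends",l,np.degrees(np.arctan2(*(l[1]-l[0])[[1,0]])))
print("button",ray(c,[[347,339]],.085))
q=Rq(s["ee_rot"]);print("tool y deg",np.degrees(np.arctan2(q[1,1],q[0,1])),"x",np.degrees(np.arctan2(q[1,0],q[0,0])))
for n in ("knob",):
    d=(O+.055*e-s["position"]);print("tool shift mm",q.T@d*1000)
```

```text
[[ 0.5598 -0.1374  0.071 ]
 [ 0.6458 -0.1536  0.071 ]
 [ 0.6077 -0.3539  0.071 ]
 [ 0.5219 -0.3386  0.071 ]] [[ 0.08593254 -0.01618791  0.        ]
 [-0.03806531 -0.20033664  0.        ]
 [-0.08582983  0.01531603  0.        ]] [ 0.58379841 -0.24587501  0.071     ]
boxyaw -10.721375981747736
knob [ 0.59403024 -0.19183512  0.071     ] btn [ 0.57263642 -0.30482762  0.071     ]
dot [ 0.61155497 -0.15553854  0.071     ] dist 0.040305811754486394
flange c [[ 0.59561505 -0.18986977  0.082     ]]
bar ends [[ 0.58577868 -0.21050318  0.121     ]
 [ 0.606251   -0.16559544  0.121     ]] 65.49294386227345
button [[ 0.57379943 -0.30562961  0.085     ]]
tool y deg -23.708136980217564 x 66.29185937463646
tool shift mm [ 2.17312618e+00 -3.59555252e-02  1.59839547e+02]
```

```bash
python3 -m handwheel '[[[2,0,40],[0,0,0.33],-1],[[0,0,40],[0,0,0],-1],[[0,0,30],[0,0,0],-1],[[0,0,20],[0,0,0],-1],[[0,0,10],[0,0,0],-1],[[0,0,0],[0,0,0],-1],[[0,0,0],[0,0,0],1],[[0,0,0],[0,0,0],1],[[0,0,0],[0,0,0],1],[[0,0,0],[0,0,0],1],[[0,0,0],[0,0,0],1],[[0,0,0],[0,0,0],1],[[0,0,0],[0,0,0],1],[[0,0,0],[0,0,0],1]]' 60
```

```text
clock: 5.78
position: [0.594, -0.192, 0.0919]
ee_rot: [-0.0, 0.847, 0.532, -0.0]
contact_force: [-2.6, 1.0, 5.9]
width: 0.0147
gripper_force: 60.2
```

```bash
python3 -m handwheel '[[[0,0,0],[0,0,1],1],[[0,0,0],[0,0,1],1],[[0,0,0],[0,0,1],1],[[0,0,0],[0,0,1],1],[[0,0,0],[0,0,1],1],[[0,0,0],[0,0,1],1],[[0,0,0],[0,0,1],1],[[0,0,0],[0,0,1],1],[[0,0,0],[0,0,1],1],[[0,0,0],[0,0,1],1],[[0,0,0],[0,0,1],1],[[0,0,0],[0,0,1],1],[[0,0,0],[0,0,1],1],[[0,0,0],[0,0,1],1],[[0,0,0],[0,0,1],1],[[0,0,0],[0,0,1],1],[[0,0,0],[0,0,1],1],[[0,0,0],[0,0,1],1],[[0,0,0],[0,0,1],1],[[0,0,0],[0,0,1],1]]'
python3 -m handwheel '[[[0,0,0],[0,0,0],1],[[0,0,0],[0,0,0],1]]'
python3 - <<'E'
from h import *
s=readout.get_state();q=Rq(s["ee_rot"]);print("x",np.degrees(np.arctan2(q[1,0],q[0,0])),"want",64.28-120,s["qpos"],s["moment"])
E
```

```text
clock: 8.28
position: [0.594, -0.1945, 0.0919]
ee_rot: [0.002, 0.883, -0.469, 0.001]
contact_force: [-3.1, -4.7, 4.9]
width: 0.0153
gripper_force: 60.1
clock: 8.52
position: [0.594, -0.1945, 0.0919]
ee_rot: [0.002, 0.884, -0.468, 0.001]
contact_force: [-3.2, -4.4, 3.8]
width: 0.0154
gripper_force: 60.1
x -55.756382946955185 want -55.72 [-0.42547252  0.45109282  1.59700486 -0.00424739  1.09199419  2.12041424] [-0.5997275   0.51116219  0.05493309]
```

```bash
python3 -m handwheel '[[[0,0,0],[0,0,0],-1],[[0,0,0],[0,0,0],-1],[[0,0,0],[0,0,0],-1],[[0,0,0],[0,0,0],-1],[[0,0,0],[0,0,0],-1],[[0,0,0],[0,0,0],-1],[[0,0,-20],[0,0,0],-1],[[0,0,-40],[0,0,0],-1],[[0,0,-40],[0,0,0],-1],[[0,0,-40],[0,0,0],-1],[[0,0,0],[0,0,0],-1]]'
python3 - <<'E'
from h import *
s=readout.get_state();im=vision.get_image("wrist");cv2.imwrite("pics/w2.png",im)
c=cam("wrist",s);a=np.radians(64.28-120)
k=np.array([.594,-.192,0])
print("expected axis top, tip, bar4",proj(c,[k+[0,0,.121],k+[.032*np.cos(a),.032*np.sin(a),.091],k+[.044*np.cos(a),.044*np.sin(a),.071],[.573,-.305,.085]]))
E
```

```text
clock: 9.9
position: [0.5963, -0.193, 0.2354]
ee_rot: [-0.0, 0.884, -0.468, 0.004]
contact_force: [0.4, -0.5, 0.2]
width: 0.0855
gripper_force: 0.0
expected axis top, tip, bar4 [[321.76444653 231.96189226]
 [321.66204106 184.05093308]
 [321.57248097 167.0413693 ]
 [424.86759568 120.10348996]]
```

View pics/w2.png

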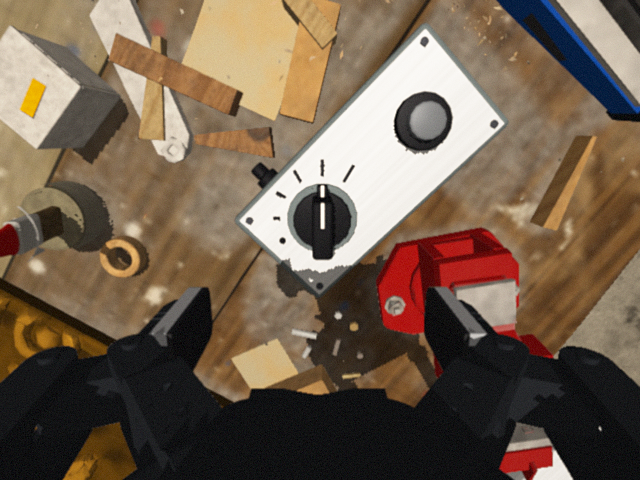

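The pointer line at (323,190) aims at the fourth bar (322,167). Counting from the dot at (282,241), the bars are at (276,219), (280,195), (297,176), (322,167), and (348,172). The button is at about (430,119). Nothing has been disturbed, so I'm moving to the button with the fingers shut.

```bash
python3 -m handwheel '[[[40,41.5,0],[0,0,0],1],[[39.5,41.5,0],[0,0,0],1],[[0,0,0],[0,0,0],1],[[0,0,30],[0,0,0],1],[[0,0,40],[0,0,0],1],[[0,0,30],[0,0,0],1],[[0,0,20],[0,0,0],1],[[0,0,0],[0,0,0],1],[[0,0,0],[0,0,0],1]]' 20
python3 -m handwheel '[[[0,0,5],[0,0,0],1],[[0,0,5],[0,0,0],1],[[0,0,5],[0,0,0],1],[[0,0,0],[0,0,0],1]]'
```

```text
clock: 11.08
position: [0.5707, -0.3041, 0.1115]
ee_rot: [-0.0, 0.884, -0.468, 0.0]
contact_force: [0.3, 0.5, 0.6]
width: -0.0
gripper_force: 0.0
clock: 11.58
position: [0.57, -0.3043, 0.0957]
ee_rot: [-0.0, 0.884, -0.468, -0.001]
contact_force: [0.2, 0.5, 0.2]
width: 0.0001
gripper_force: 0.0
```

```bash
python3 -m handwheel '[[[1.5,-2,3],[0,0,0],1],[[0,0,3],[0,0,0],1],[[0,0,0],[0,0,0],1]]'
python3 -m handwheel '[[[0,0,2],[0,0,0],1],[[0,0,2],[0,0,0],1],[[0,0,0],[0,0,0],1]]'
```

```text
clock: 11.95
position: [0.5735, -0.3049, 0.0906]
ee_rot: [-0.0, 0.884, -0.468, 0.001]
contact_force: [-0.7, 0.5, 2.5]
width: -0.0004
gripper_force: 1.4
clock: 12.32
position: [0.5734, -0.3049, 0.0871]
ee_rot: [-0.0, 0.884, -0.468, 0.001]
contact_force: [0.2, 0.9, 5.5]
width: -0.0004
gripper_force: 3.0
```

```bash
python3 -m handwheel '[[[0,0,2],[0,0,0],1],[[0,0,0],[0,0,0],1]]'
python3 -m handwheel '[[[0,0,1],[0,0,0],1],[[0,0,0],[0,0,0],1],[[0,0,0],[0,0,0],1]]'
```

```text
clock: 12.58
position: [0.5735, -0.3049, 0.0869]
ee_rot: [0.0, 0.884, -0.468, 0.001]
contact_force: [-1.9, 2.1, 14.3]
width: 0.0002
gripper_force: 7.1
clock: 12.95
position: [0.5735, -0.3049, 0.0868]
ee_rot: [0.0, 0.884, -0.468, 0.002]
contact_force: [-2.4, 3.5, 18.3]
width: -0.0002
gripper_force: 9.1
```

The force climbs steeply at z = 0.0868, so the button is bottomed. I'm retracting and checking.

```bash
python3 -m handwheel '[[[0,0,-10],[0,0,0],1],[[0,0,-30],[0,0,0],1],[[0,0,-50],[0,0,0],1],[[0,0,-50],[0,0,0],1],[[-40,-40,0],[0,0,0],1],[[-40,-40,0],[0,0,0],1],[[0,0,0],[0,0,0],1],[[0,0,0],[0,0,0],1]]'
python3 - <<'E'
from rig import vision
import cv2
cv2.imwrite("pics/w3.png",vision.get_image("wrist"))
E
```

```text
clock: 13.95
position: [0.5937, -0.1935, 0.2226]
ee_rot: [0.0, 0.884, -0.467, -0.001]
contact_force: [0.5, 0.2, -1.5]
width: -0.0001
gripper_force: 0.0
```

View pics/w3.png

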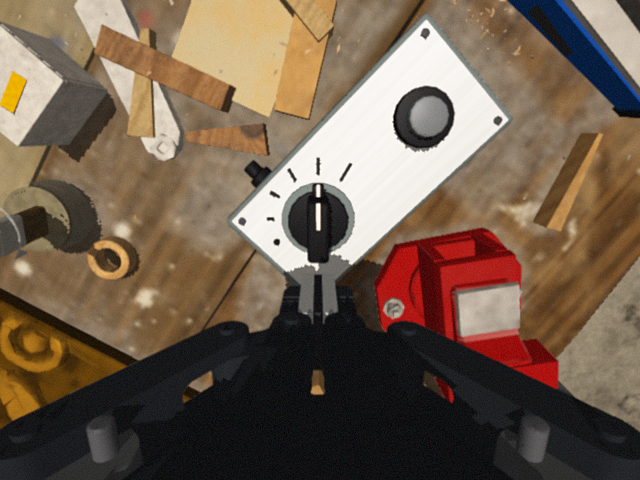

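The knob still points at bar four (318,166), the button at (432,116) is up, and the arm is clear.

```bash
python3 -c "
from rig import manip
print(manip.sign_off())"
```

```text
the job is handed in; nothing more can be done
None
```

I turned the knob from off to the fourth bar, then pressed the start button to its stop and let it come back up. I handed the job in at about 14 s of robot time with the arm clear of everything; sign-off returned no verdict.

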